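# Set out the vacuum pods for the next stone

## Task

Set up the machine bed for the next stone: stand each of the four black vacuum pods upright inside the red pencil outline of its own shape and size, centred and with its sides parallel to the drawn lines. Set each pod down gently rather than dropping or throwing it, and leave the collet nut and the pencil lying where they are.

Things in the scene. Friction and masses are not known exactly. Their poses are not given: they have to be found in the camera images.
- long_pod: loose vacuum pod (support cup for stone), black with rubber lip and grey recessed top plate: long rectangular block 130 x 44 mm, 50 mm high, upright flat sides, about 0.4 kg. Its origin is the centre of its underside, z up through the top; it stands upright on the bed (z = 0); x along the 130 mm length.
- square_pod: loose vacuum pod of the same make: square block 62 x 62 mm, 50 mm high, upright flat sides, about 0.3 kg. Its origin is the centre of its underside, z up through the top; it stands upright on the bed (z = 0); x and y square to its sides.
- large_round_pod: loose vacuum pod of the same make: upright cylinder, diameter 66 mm, 50 mm high, about 0.25 kg. Its origin is the centre of its underside, z up through the top; it stands upright on the bed (z = 0).
- small_round_pod: loose vacuum pod of the same make: upright cylinder, diameter 42 mm, 50 mm high, about 0.13 kg. Its origin is the centre of its underside, z up through the top; it stands upright on the bed (z = 0).
- long_outline: flat mark on the bed in red pencil (no height): rectangle, inner edges 142 x 56 mm (6 mm clear of the long pod all round), line 4 mm wide, small cross at its centre. Origin at the centre on the bed surface; x along the 142 mm length. Either way round is right.
- square_outline: flat mark on the bed in red pencil: square, inner edges 74 x 74 mm (6 mm clear of the square pod all round), line 4 mm wide, small cross at its centre. Origin at the centre on the bed surface; x and y square to its sides. Any of the four ways round is right.
- large_round_outline: flat mark on the bed in red pencil: circle, inner diameter 78 mm (6 mm clear of the large round pod all round), line 4 mm wide, small cross at its centre. Origin at the centre on the bed surface.
- small_round_outline: flat mark on the bed in red pencil: circle, inner diameter 54 mm (6 mm clear of the small round pod all round), line 4 mm wide, small cross at its centre. Origin at the centre on the bed surface.
- collet_nut: bystander: loose round steel collet nut with slotted rim, diameter 50 mm, 24 mm high, lying on the bed between the pods. Origin at the centre of its underside.
- pencil: bystander: loose flat red marking pencil 130 x 14 x 8 mm, lying on the bed between the pods. Origin at the centre of its underside, x along it towards the point. (A fixed steel stop pin, 30 mm wide and 18 mm high, also stands on the bed straight ahead of the robot at about x = 0.545, y = 0; nothing else stands near the pods and outlines.)
Things that resemble listed ones, but are neither listed nor needed, are in the scene too. Leave any yellow look-alike of the long_pod alone.

How it is judged:
At the end, for the whole second after the job is handed in: Each pod stands upright on the bed, released and at rest, centre within 10 mm of the centre of the outline of its own shape and size; long and square pod parallel to their outlines within 0.2 rad (any equivalent way round); collet nut and pencil within 30 mm of where they were (horizontal distance between long_pod and long_outline below 0.01 m and height (world z) of each of long_pod, square_pod, large_round_pod, small_round_pod below 0.004 m and angle between each of long_pod, square_pod, large_round_pod, small_round_pod's own z axis and vertical below 0.05 rad and linear speed of each of long_pod, square_pod, large_round_pod, small_round_pod below 0.02 m/s and contact force between each of long_pod, square_pod, large_round_pod, small_round_pod and the fingers below 0.05 N and horizontal distance between square_pod and square_outline below 0.01 m and horizontal distance between large_round_pod and large_round_outline below 0.01 m and horizontal distance between small_round_pod and small_round_outline below 0.01 m and angle between the x axis of long_pod and the x axis of long_outline, either way round below 0.2 rad and (angle between the x axis of square_pod and the x axis of square_outline, either way round below 0.2 rad or angle between the x axis of square_pod and the y axis of square_outline, either way round below 0.2 rad) and distance of each of collet_nut, pencil from where it was at the start of the episode below 0.03 m); the robot touches nothing.
It fails at once if a pod hits the bed fast (over 0.6 m/s within 20 mm of the bed: thrown, or dropped from more than about 4 cm) ((height (world z) of long_pod below 0.02 m and linear speed of long_pod above 0.6 m/s) or (height (world z) of square_pod below 0.02 m and linear speed of square_pod above 0.6 m/s) or (height (world z) of large_round_pod below 0.02 m and linear speed of large_round_pod above 0.6 m/s) or (height (world z) of small_round_pod below 0.02 m and linear speed of small_round_pod above 0.6 m/s)).
It fails at once if the collet nut or the pencil is shifted by more than 30 mm (distance of any of collet_nut, pencil from where it was at the start of the episode above 0.03 m).
It also fails if it takes over 117 s, if anything falls off the work surface, if the arm or the gripper's body presses on something with over 40 N, if the wrist force passes 120 N, or if a joint passes its speed limit or range.

## Robot

A 7-joint arm with a two-finger parallel gripper is mounted at the origin on the work surface. World frame = base frame: x ahead of the robot, y to its left, z up, the work surface at z = 0. Lengths are in m, angles in rad, forces in N, time in s.
With the tool pointing down it reaches from about 0.425 to 0.925 m from the base axis. Payload 6.8 kg.
Tool frame: the origin (TCP) lies midway between the tips of the shut fingers; the grasp point (between the pads) lies 19 mm behind it; y points along the fingers, z is the direction in which the jaws open and shut, and the axes are right-handed (so a half turn about y gives the same grasp; the last joint's range is limited). The gripper opens to 85 mm and grips with 20 to 120 N. Pads are 22 mm wide; open, the fingers measure 114 mm over their backs; the gripper's body (76 mm by 85 mm) begins 54 mm behind the grasp point. The pads swing forward as they close: fully open they stand 13 mm farther back than shut.
Start: joints at [1.204, 0.477, 0.022, 1.555, -0.011, 1.109, -0.083], TCP at [0.173, -0.653, 0.231] pointing down, gripper open.
Joint ranges: [-2.96, 2.96], [-0.34, 2.1], [-1.41, 1.46], [0.24, 2.44], [-1.37, 4.51], [0.17, 1.92], [-2.96, 2.96]. Speed limits (rad/s): [2.39, 2.39, 3.14, 3.14, 3.14, 3.14, 3.14].

## Interface

Orientations are given as a unit quaternion [w, x, y, z].
In Python, from station import bot gives the robot as it stands. The module is installed in compiled form; this text tells all that it offers.
- The arm moves only by the shell command python3 -m crank 'ROWS' [FORCE]. ROWS is JSON, a list of rows, each an object with "linear": the shift along the tool's x, y, z in m, a list of three; "dr": the turn, a rotation vector about the tool's x, y, z in degrees, a list of three; "hand": the gripper command: -1 is shut, 1 is fully open, values between are in proportion. A call has 1 to 10 rows; each row is the pose to reach, as a shift and turn from the pose commanded when the call began, along the tool's axes at that moment; what a row does not reach only later rows make up. A row lasts 1/12 s, in which the tool goes at most 41.7 mm and 7.16 degrees, less where a joint would pass 70% of its speed; a pose out of reach is approached as far as the arm can. A call with a gripper value outside its range is refused whole. The fingers move at their own pace and stop on an object; FORCE is the grip in N (left out, the last holds). Time passes only in rows, so rows that repeat a pose let the fingers close. It gives the time, the measured TCP pose, the force and the opening at its end, in the units of the state.
- bot.get_obs(): the state, without advancing time (a new reading comes with each control period).
- bot.read_camera(name): name is "scene" or "top" or "wrist"; returns the picture (420x560x3 uint8, blue, green, red); there is no depth.
- bot.camera_params(name): a dict with "K" (3x3 intrinsics, pixels), "R" (3x3) and "t" (3): a world point X has camera coordinates R X + t; the wrist camera has in their place "hand_eye" (4x4, takes a point from camera to tool coordinates, whose origin is the TCP and whose axes are the tool frame's). Camera axes: x right, y down, z forward; pixel columns grow to the right and rows downward; lengths in m; the calibration is good to about 2 mm. A picture is of the moment at which its call begins: read the wrist's pose just before it. camera_params takes no time and is no camera call.
- bot.hand_in(): hands the job in, once; it reports no verdict.
Trained networks look in the newest picture that a camera, given by its name, has taken for a name from the list of things; names that differ only in an ending like _2 or _b are one class to them, and where a whole thing is asked for, a point or a joint stands for the part that bears it (a point fixed in the world has none). Each returns a list of dicts, best first, with "score" (0 to 1); they miss things now and then, are a little off and sometimes report something else, mostly with a low value. They report only what shows in the picture. A call takes as long as a camera call. They do not tell look-alikes from the thing itself.
- bot.search_frame(camera, target): "extent" ([left, top, right, bottom] in pixels, round what is visible of it).
- bot.cut_out(camera, target): "pixels" (420x560 bool, what is visible of it) and "extent" ([left, top, right, bottom] in pixels, round what is visible of it).
- bot.place_of(camera, target): "xy" ([column, row] in pixels: a listed point, or the origin of a listed thing).
The state is a dict: "t": time; "q": joint angles; "joint_vel": joint speeds; "joint_torque": joint torques, N m; "eef_pos": TCP position; "tool_rot": TCP orientation; "contact_force": force on the tool from outside, world axes, zero at the start; "torque": the same for the moment, N m; "gripper_width": opening from 0.0 (shut) to 1.0 (fully open).
Only numpy, scipy, OpenCV 4.12 (cv2) and the standard library are available. Lean on these libraries where they do the work, as an engineer would, in place of code of your own. Each camera call takes 0.05 s, during which the arm holds its last target. There are 200 camera calls.

## Working session

There is one attempt and no reset: what is moved stays moved. The work goes in short steps, Python scripts to look and compute and a shell command to move; the robot and the scene stay as the last step left them, time stands still between calls to the robot, and variables do not carry over. Pictures are saved under pics/ and viewed, about 12 in all and at most 16, crops included, and the job is handed in when it is done.

```bash
mkdir -p pics; python3 - <<'E'
from station import bot
import cv2
o=bot.get_obs();print({k:(v if isinstance(v,float) else [round(float(x),3) for x in v]) for k,v in o.items()})
for c in ["top","scene"]:
    cv2.imwrite(f"pics/{c}0.png",bot.read_camera(c))
    p=bot.camera_params(c);print(c,p)
print(bot.camera_params("wrist"))
E
```

```text
{'t': 0.0, 'q': [1.204, 0.478, 0.022, 1.556, -0.012, 1.109, -0.083], 'joint_vel': [0.0, 0.0, -0.0, 0.0, 0.001, -0.001, -0.0], 'joint_torque': [0.0, -59.645, 1.608, -28.12, 0.012, 0.009, 0.0], 'eef_pos': [0.173, -0.652, 0.23], 'tool_rot': [0.091, -0.091, 0.702, -0.701], 'contact_force': [-0.118, 0.545, 0.669], 'torque': [0.049, -0.047, 0.004], 'gripper_width': 0.9959561055733308}
top {'K': array([[545.26969919,   0.        , 285.48823512],
       [  0.        , 545.26969919, 206.69662993],
       [  0.        ,   0.        ,   1.        ]]), 'R': array([[-0.02160567, -0.99974172, -0.0070494 ],
       [-0.99439446,  0.02221902, -0.10337295],
       [ 0.10350288,  0.00477644, -0.99461768]]), 't': array([0.06863428, 0.53496532, 1.27651255])}
scene {'K': array([[416.07646211,   0.        , 280.5059929 ],
       [  0.        , 416.07646211, 210.10577083],
       [  0.        ,   0.        ,   1.        ]]), 'R': array([[-0.06655461,  0.99774676,  0.00847805],
       [ 0.84451706,  0.06085446, -0.53205984],
       [-0.53137691, -0.02825118, -0.84666431]]), 't': array([-0.00950703, -0.41417056,  1.47849019])}
{'K': array([[314.80902171,   0.        , 276.94080512],
       [  0.        , 314.80902171, 212.11177239],
       [  0.        ,   0.        ,   1.        ]]), 'hand_eye': array([[-9.91036074e-04,  9.52169337e-01,  3.05569258e-01,
        -7.81886036e-02],
       [-2.25250714e-04, -3.05569613e-01,  9.52169712e-01,
        -1.40448773e-01],
       [ 9.99999484e-01,  8.74804839e-04,  5.17307333e-04,
        -2.03177508e-04],
       [ 0.00000000e+00,  0.00000000e+00,  0.00000000e+00,
         1.00000000e+00]])}
```

View pics/top0.png

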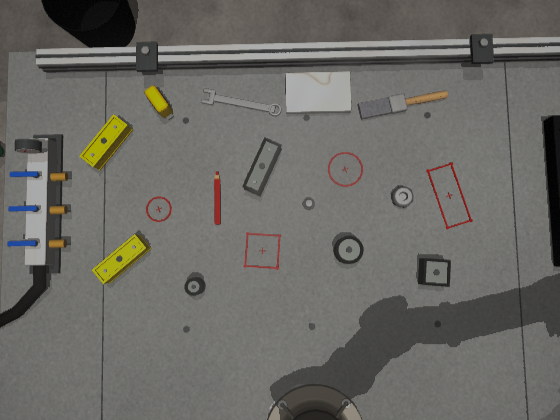

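View pics/scene0.png

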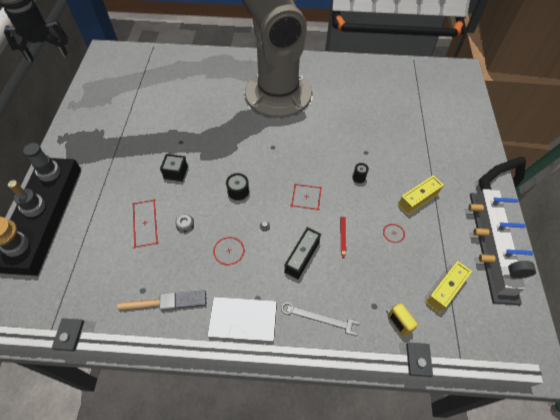

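```bash
cat > h.py <<'E'
from station import bot
import numpy as np, cv2
from scipy.spatial.transform import Rotation as Ro
from scipy.optimize import minimize
C,S=np.cos,np.sin
def cam(name):
    p=bot.camera_params(name)
    if 'R' in p: return p['K'],p['R'],p['t']
    o=bot.get_obs(); w,x,y,z=o['tool_rot']
    T=np.eye(4);T[:3,:3]=Ro.from_quat([x,y,z,w]).as_matrix();T[:3,3]=o['eef_pos']
    T=np.linalg.inv(T@p['hand_eye']);return p['K'],T[:3,:3],T[:3,3]
def proj(c,X): K,R,t=c;u=(X@R.T+t)@K.T;return u[:,:2]/u[:,2:]
def unproj(c,uv,z=0.):
    K,R,t=c;uv=np.atleast_2d(uv).astype(float);d=np.c_[uv,np.ones(len(uv))]@np.linalg.inv(K).T@R
    o=-R.T@t;return (o+d*((z-o[2])/d[:,2])[:,None])[:,:2]
a=np.linspace(0,2*np.pi,40)[:-1]
circ=lambda d:np.c_[C(a),S(a)]*d/2
rect=lambda l,w:np.array([[l,w],[-l,w],[-l,-w],[l,-w]])/2
SH=dict(long_pod=(rect(.13,.044),.05),square_pod=(rect(.062,.062),.05),large_round_pod=(circ(.066),.05),
 small_round_pod=(circ(.042),.05),collet_nut=(circ(.05),.024),pencil=(rect(.13,.014),.008),
 long_outline=(rect(.15,.064),0),square_outline=(rect(.082,.082),0),large_round_outline=(circ(.086),0),small_round_outline=(circ(.062),0))
def fit(c,mask,name):
    """pose x,y,yaw of the named solid whose silhouette best matches mask"""
    s,h=SH[name]; cs=max(cv2.findContours(mask.astype(np.uint8),0,2)[0],key=cv2.contourArea)
    m=np.zeros(mask.shape,np.uint8);cv2.drawContours(m,[cv2.convexHull(cs)],-1,255,-1);m=m/255.
    g=unproj(c,cs[:,0],h*.8);r=cv2.minAreaRect((g*1e4).astype(np.float32));(w,l),an=r[1],np.radians(r[2])
    if l>w: an+=np.pi/2
    def f(p):
        R=np.array([[C(p[2]),-S(p[2])],[S(p[2]),C(p[2])]]);b=s@R.T+p[:2]
        P=np.vstack([np.c_[b,0*b[:,0]],np.c_[b,0*b[:,0]+h]])
        H=cv2.convexHull(proj(c,P).astype(np.float32));I=np.zeros(m.shape,np.uint8)
        cv2.fillConvexPoly(I,np.round(H*16).astype(np.int32),255,cv2.LINE_AA,4)
        I=I/255.;return 1-np.minimum(I,m).sum()/np.maximum(I,m).sum()
    x0=np.r_[np.array(r[0])/1e4,an]
    q=minimize(f,x0,method='Nelder-Mead',options=dict(initial_simplex=x0+np.vstack([np.zeros(3),np.diag([.01,.01,.15])]),xatol=1e-4,fatol=1e-4))
    return q.x,1-q.fun
def look(camera,names,k=3):
    c=cam(camera);im=bot.read_camera(camera)
    for n in names:
        for d in bot.cut_out(camera,n)[:k]:
            if d['score']<.3: continue
            p,iou=fit(c,d['pixels'],n);print(camera,n,'%.2f'%d['score'],np.round(d['extent']),'xy',p[:2].round(4),'yaw',round(float(np.degrees(p[2]))%180,1),'iou %.2f'%iou,'r %.3f'%np.hypot(*p[:2]))
    return im
def go(x,y,z,jaw):
    """row for TCP (x,y,z), tool y straight down, jaw axis at jaw deg in the world (mod 180, nearest)"""
    o=bot.get_obs();w,i,j,k=o['tool_rot'];T=Ro.from_quat([i,j,k,w]);M=T.as_matrix()
    best=None
    for e in (0,180):
        t=np.radians(jaw+e);zz=np.array([C(t),S(t),0]);yy=np.array([0,0,-1.]);D=np.c_[np.cross(yy,zz),yy,zz]
        v=(T.inv()*Ro.from_matrix(D)).as_rotvec(degrees=True)
        if best is None or np.linalg.norm(v)<np.linalg.norm(best): best=v
    L=M.T@(np.array([x,y,z])-o['eef_pos'])
    print('linear',L.round(4),'dr',best.round(2),'rows %.1f lin %.1f rot'%(np.linalg.norm(L)/.0417,np.linalg.norm(best)/7.16),'q1,q7',np.round(np.array(o['q'])[[0,6]],2),'t',round(o['t'],1),'eef',np.round(o['eef_pos'],4),'jaw',round(float(np.degrees(np.arctan2(M[1,2],M[0,2]))),1))
E
python3 - <<'E'
from h import *
look('top',list(SH))
go(.5,-.3,.2,0)
E
```

```text
top long_pod 0.75 [ 80. 116. 132. 170.] xy [0.7049 0.4888] yaw 141.0 iou 0.95 r 0.858
top long_pod 0.72 [ 91. 238. 148. 282.] xy [0.4228 0.449 ] yaw 129.5 iou 0.92 r 0.617
top long_pod 0.57 [245. 138. 283. 195.] xy [0.6354 0.1115] yaw 154.9 iou 0.93 r 0.645
top square_pod 0.69 [417. 256. 454. 286.] xy [ 0.3746 -0.2909] yaw 84.8 iou 0.94 r 0.474
top square_pod 0.69 [433. 158. 469. 227.] xy [ 0.6092 -0.3213] yaw 122.6 iou 0.09 r 0.689
top square_pod 0.44 [180. 276. 204. 294.] xy [0.3647 0.2656] yaw 99.4 iou 0.36 r 0.451
top large_round_pod 0.57 [336. 233. 362. 264.] xy [ 0.4313 -0.0887] yaw 91.1 iou 0.88 r 0.440
top small_round_pod 0.59 [185. 276. 202. 294.] xy [0.3537 0.275 ] yaw 104.5 iou 0.84 r 0.448
top collet_nut 0.95 [394. 185. 410. 206.] xy [ 0.5571 -0.2263] yaw 136.9 iou 0.81 r 0.601
top collet_nut 0.64 [183. 277. 204. 294.] xy [0.3534 0.2777] yaw 105.0 iou 0.71 r 0.449
top pencil 0.50 [213. 172. 223. 222.] xy [0.5653 0.2233] yaw 0.9 iou 0.79 r 0.608
top long_outline 0.62 [438. 203. 470. 220.] xy [ 0.5543 -0.3341] yaw 32.7 iou 0.02 r 0.647
top square_outline 0.80 [242. 256. 278. 269.] xy [0.4105 0.0788] yaw 7.2 iou 0.01 r 0.418
top large_round_outline 0.76 [329. 154. 363. 185.] xy [ 0.619  -0.1093] yaw 137.6 iou 0.31 r 0.629
linear [-0.4066  0.0313 -0.257 ] dr [ -0.   -75.17   0.  ] rows 11.6 lin 10.5 rot q1,q7 [ 1.2  -0.08] t 0.7 eef [ 0.1727 -0.6525  0.2313] jaw -75.2
```

```bash
cat >> h.py <<'E'
PIX=dict(long_pod=(262,166),square_pod=(434,272),large_round_pod=(348,249),small_round_pod=(194,286),
 long_outline=(449,195),square_outline=(263,251),large_round_outline=(345,170),small_round_outline=(159,209))
def color(c,im,name,uv,r=50):
    """fit by colour near pixel uv: red lines for outlines, dark for pods"""
    i=im.astype(int);B,G,R=i[...,0],i[...,1],i[...,2]
    m=(R-np.maximum(G,B)>35) if 'outline' in name else (i.max(2)<75)
    w=np.zeros(m.shape,np.uint8);cv2.circle(w,tuple(int(v) for v in uv),r,1,-1)
    m=(m&(w>0)).astype(np.uint8);m=cv2.morphologyEx(m,cv2.MORPH_CLOSE,np.ones((3,3)))
    p,iou=fit(c,m,name);print(name,'xy',p[:2].round(4),'yaw',round(float(np.degrees(p[2]))%180,1),'iou %.3f'%iou,'r %.3f'%np.hypot(*p[:2]))
    return p
E
python3 - <<'E'
from h import *
c=cam('top');im=cv2.imread('pics/top0.png')
for n,uv in PIX.items(): color(c,im,n,uv,45 if 'long' in n else 30)
E
```

```text
long_pod xy [0.6342 0.1119] yaw 154.8 iou 0.944 r 0.644
square_pod xy [ 0.3778 -0.2876] yaw 79.9 iou 0.879 r 0.475
large_round_pod xy [ 0.433  -0.0873] yaw 12.1 iou 0.910 r 0.442
small_round_pod xy [0.3551 0.2753] yaw 33.4 iou 0.852 r 0.449
long_outline xy [ 0.5588 -0.3429] yaw 16.7 iou 0.952 r 0.656
square_outline xy [0.4338 0.1165] yaw 174.7 iou 0.960 r 0.449
large_round_outline xy [ 0.6301 -0.0913] yaw 0.6 iou 0.961 r 0.637
small_round_outline xy [0.5418 0.3679] yaw 7.3 iou 0.955 r 0.655
```

```bash
python3 - <<'E'
from h import *
go(.377,-.288,.14,-8)
E
```

```text
linear [-0.2907  0.0913 -0.3001] dr [ -0.   -67.17   0.  ] rows 10.3 lin 9.4 rot q1,q7 [ 1.2  -0.08] t 0.7 eef [ 0.1727 -0.6525  0.2313] jaw -75.2
```

```bash
A='{"linear":[-0.2907,0.0913,-0.3001],"dr":[0,-67.2,0],"hand":1}'; true
python3 -m crank '[{"linear":[-0.29,0.05,-0.3],"dr":[0,-67.2,0],"hand":1},{"linear":[-0.29,0.05,-0.3],"dr":[0,-67.2,0],"hand":1},{"linear":[-0.29,0.05,-0.3],"dr":[0,-67.2,0],"hand":1},{"linear":[-0.29,0.05,-0.3],"dr":[0,-67.2,0],"hand":1},{"linear":[-0.29,0.05,-0.3],"dr":[0,-67.2,0],"hand":1},{"linear":[-0.29,0.05,-0.3],"dr":[0,-67.2,0],"hand":1},{"linear":[-0.29,0.05,-0.3],"dr":[0,-67.2,0],"hand":1},{"linear":[-0.29,0.05,-0.3],"dr":[0,-67.2,0],"hand":1},{"linear":[-0.29,0.09,-0.3],"dr":[0,-67.2,0],"hand":1},{"linear":[-0.29,0.09,-0.3],"dr":[0,-67.2,0],"hand":1}]' 40
python3 -m crank '[{"linear":[0,0,0],"dr":[0,0,0],"hand":1},{"linear":[0,0,0],"dr":[0,0,0],"hand":1}]'
python3 - <<'E'
from h import *
go(.377,-.288,.14,-8)
c=cam('wrist');im=look('wrist',['square_pod']);cv2.imwrite('pics/w1.png',im)
u=proj(c,np.array([[.377,-.288,.03]]))[0];print(u);color(c,im,'square_pod',u,130)
E
```

```text
t: 1.48
eef_pos: [0.3709, -0.2996, 0.1504]
tool_rot: [-0.466, 0.466, -0.531, 0.533]
contact_force: [-0.4, -0.9, -1.2]
gripper_width: 0.999
t: 1.65
eef_pos: [0.3698, -0.2986, 0.149]
tool_rot: [0.465, -0.465, 0.533, -0.532]
contact_force: [-1.3, -1.4, -0.8]
gripper_width: 0.999
linear [-0.0115  0.009   0.0057] dr [ 0.09  0.28 -0.08] rows 0.4 lin 0.0 rot q1,q7 [0.87 0.28] t 1.6 eef [ 0.3698 -0.2986  0.149 ] jaw -7.7
wrist square_pod 0.90 [238. 156. 316. 243.] xy [ 0.3726 -0.2909] yaw 84.7 iou 0.96 r 0.473
[283.93267805 193.94959422]
square_pod xy [ 0.3727 -0.2907] yaw 84.1 iou 0.900 r 0.473
```

View pics/w1.png

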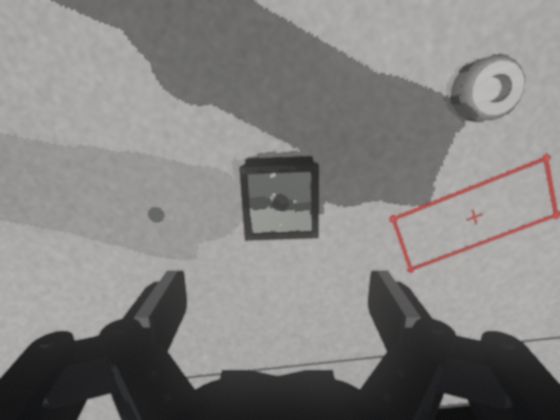

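```bash
python3 - <<'E'
from h import *
go(.3726,-.2909,.012,-5.3)
E
```

```text
linear [-0.0113  0.138   0.0017] dr [-0.02 -2.75  0.04] rows 3.3 lin 0.4 rot q1,q7 [0.87 0.28] t 1.8 eef [ 0.3693 -0.3018  0.15  ] jaw -8.0
```

```bash
python3 -m crank '[{"linear":[-0.0113,0.0,0.0017],"dr":[0,-2.7,0],"hand":1},{"linear":[-0.0113,0.04,0.0017],"dr":[0,-2.7,0],"hand":1},{"linear":[-0.0113,0.07,0.0017],"dr":[0,-2.7,0],"hand":1},{"linear":[-0.0113,0.07,0.0017],"dr":[0,-2.7,0],"hand":1},{"linear":[-0.0113,0.07,0.0017],"dr":[0,-2.7,0],"hand":1},{"linear":[-0.0113,0.07,0.0017],"dr":[0,-2.7,0],"hand":1}]'
python3 - <<'E'
from h import *
look('wrist',['square_pod'])
go(.3726,-.2909,.012,-5.3)
E
```

```text
t: 2.25
eef_pos: [0.3733, -0.2906, 0.0811]
tool_rot: [-0.477, 0.476, -0.522, 0.523]
contact_force: [1.1, 0.7, 0.3]
gripper_width: 0.999
wrist square_pod 0.57 [223. 182. 331. 298.] xy [ 0.3728 -0.2909] yaw 84.4 iou 0.97 r 0.473
linear [-0.      0.0695 -0.0014] dr [-0.17  0.    0.1 ] rows 1.7 lin 0.0 rot q1,q7 [0.83 0.23] t 2.4 eef [ 0.3738 -0.2909  0.0815] jaw -5.3
```

```bash
python3 -m crank '[{"linear":[0,0.03,-0.001],"dr":[0,0,0],"hand":1},{"linear":[0,0.055,-0.001],"dr":[0,0,0],"hand":1},{"linear":[0,0.069,-0.001],"dr":[0,0,0],"hand":1},{"linear":[0,0.069,-0.001],"dr":[0,0,0],"hand":1},{"linear":[0,0.069,-0.001],"dr":[0,0,0],"hand":-1},{"linear":[0,0.069,-0.001],"dr":[0,0,0],"hand":-1},{"linear":[0,0.069,-0.001],"dr":[0,0,0],"hand":-1},{"linear":[0,0.069,-0.001],"dr":[0,0,0],"hand":-1},{"linear":[0,0.069,-0.001],"dr":[0,0,0],"hand":-1},{"linear":[0,0.069,-0.001],"dr":[0,0,0],"hand":-1}]' 40
python3 -m crank '[{"linear":[0,-0.005,0],"dr":[0,0,0],"hand":-1},{"linear":[0,-0.03,0],"dr":[0,0,0],"hand":-1},{"linear":[0,-0.06,0],"dr":[0,0,0],"hand":-1},{"linear":[0,-0.1,0],"dr":[0,0,0],"hand":-1},{"linear":[0,-0.1,0],"dr":[0,0,0],"hand":-1},{"linear":[0,-0.1,0],"dr":[0,0,0],"hand":-1}]'
python3 - <<'E'
from h import *
go(.4338,.1165,.112,-5.3)
E
```

```text
t: 3.18
eef_pos: [0.373, -0.2906, 0.0124]
tool_rot: [-0.477, 0.476, -0.521, 0.524]
contact_force: [-0.3, 0.6, 8.4]
gripper_width: 0.715
t: 3.68
eef_pos: [0.3729, -0.2909, 0.1132]
tool_rot: [-0.477, 0.476, -0.521, 0.525]
contact_force: [-0.8, 0.0, -3.8]
gripper_width: 0.722
linear [-0.4113  0.      0.023 ] dr [-0.27 -0.    0.19] rows 9.9 lin 0.0 rot q1,q7 [0.86 0.26] t 3.7 eef [ 0.3729 -0.2909  0.1132] jaw -5.3
```

```bash
python3 -m crank '[{"linear":[-0.035,0,0.02],"dr":[0,0,0],"hand":-1},{"linear":[-0.07,0,0.04],"dr":[0,0,0],"hand":-1},{"linear":[-0.105,0,0.06],"dr":[0,0,0],"hand":-1},{"linear":[-0.145,0,0.07],"dr":[0,0,0],"hand":-1},{"linear":[-0.185,0,0.07],"dr":[0,0,0],"hand":-1},{"linear":[-0.225,0,0.07],"dr":[0,0,0],"hand":-1},{"linear":[-0.265,0,0.07],"dr":[0,0,0],"hand":-1},{"linear":[-0.305,0,0.06],"dr":[0,0,0],"hand":-1},{"linear":[-0.34,0,0.05],"dr":[0,0,0],"hand":-1},{"linear":[-0.375,0,0.04],"dr":[0,0,0],"hand":-1}]'
python3 -m crank '[{"linear":[-0.03,0,-0.017],"dr":[0,0,0],"hand":-1},{"linear":[-0.0363,0,-0.017],"dr":[0,0,0],"hand":-1},{"linear":[-0.0363,0,-0.017],"dr":[0,0,0],"hand":-1},{"linear":[-0.0363,0,-0.017],"dr":[0,0,0],"hand":-1},{"linear":[-0.0363,0,-0.017],"dr":[0,0,0],"hand":-1}]'
python3 - <<'E'
from h import *
go(.4338,.1165,.0135,-5.3)
c=cam('wrist');im=bot.read_camera('wrist');cv2.imwrite('pics/w2.png',im)
go(.4338,.1165,.0135,-5.3)
E
```

```text
t: 4.52
eef_pos: [0.4441, 0.0816, 0.1095]
tool_rot: [0.476, -0.477, 0.523, -0.522]
contact_force: [0.1, 0.2, -3.2]
gripper_width: 0.714
t: 4.93
eef_pos: [0.4321, 0.1159, 0.11]
tool_rot: [0.475, -0.477, 0.523, -0.523]
contact_force: [-0.2, -0.4, -2.8]
gripper_width: 0.721
linear [-0.0009  0.0965  0.0017] dr [ 0.07 -0.09  0.07] rows 2.3 lin 0.0 rot q1,q7 [ 0.06 -0.74] t 4.9 eef [0.4321 0.1159 0.11  ] jaw -5.4
linear [-0.0009  0.0966  0.0015] dr [ 0.05 -0.13  0.06] rows 2.3 lin 0.0 rot q1,q7 [ 0.06 -0.74] t 5.0 eef [0.4323 0.1158 0.1101] jaw -5.4
```

View pics/w2.png

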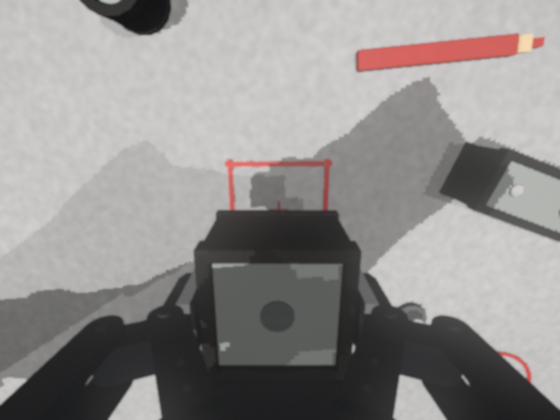

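```bash
python3 -m crank '[{"linear":[-0.001,0.035,0.0015],"dr":[0,0,0],"hand":-1},{"linear":[-0.001,0.065,0.0015],"dr":[0,0,0],"hand":-1},{"linear":[-0.001,0.085,0.0015],"dr":[0,0,0],"hand":-1},{"linear":[-0.001,0.092,0.0015],"dr":[0,0,0],"hand":-1},{"linear":[-0.001,0.0965,0.0015],"dr":[0,0,0],"hand":-1},{"linear":[-0.001,0.0965,0.0015],"dr":[0,0,0],"hand":-1},{"linear":[-0.001,0.0965,0.0015],"dr":[0,0,0],"hand":1},{"linear":[-0.001,0.0965,0.0015],"dr":[0,0,0],"hand":1},{"linear":[-0.001,0.0965,0.0015],"dr":[0,0,0],"hand":1},{"linear":[-0.001,0.0965,0.0015],"dr":[0,0,0],"hand":1}]'
python3 -m crank '[{"linear":[0,0,0],"dr":[0,0,0],"hand":1},{"linear":[0,-0.02,0],"dr":[0,0,0],"hand":1},{"linear":[0,-0.05,0],"dr":[0,0,0],"hand":1},{"linear":[0,-0.09,0],"dr":[0,0,0],"hand":1},{"linear":[0,-0.12,0],"dr":[0,0,0],"hand":1},{"linear":[0,-0.12,0],"dr":[0,0,0],"hand":1}]'
python3 - <<'E'
from h import *
c=cam('wrist');im=look('wrist',['square_pod','square_outline']);cv2.imwrite('pics/w3.png',im)
u=proj(c,np.array([[.4338,.1165,.0]]))[0];color(c,im,'square_outline',u,120)
print('small');go(.3545,.276,.135,-5)
print('long');go(.635,.1115,.135,64.8)
E
```

```text
t: 5.82
eef_pos: [0.4348, 0.1187, 0.0151]
tool_rot: [-0.477, 0.476, -0.522, 0.523]
contact_force: [0.1, 0.2, 0.7]
gripper_width: 0.998
t: 6.32
eef_pos: [0.4373, 0.1201, 0.1397]
tool_rot: [-0.479, 0.473, -0.521, 0.524]
contact_force: [1.3, 0.8, 0.3]
gripper_width: 0.999
wrist square_pod 0.56 [231. 170. 311. 258.] xy [0.4338 0.1186] yaw 84.1 iou 0.96 r 0.450
wrist square_outline 0.96 [225. 159. 320. 249.] xy [0.4323 0.1157] yaw 84.7 iou 0.96 r 0.447
wrist square_outline 0.30 [261. 356. 311. 376.] xy [ 0.4286 -0.1006] yaw 40.0 iou 0.18 r 0.440
square_outline xy [0.4326 0.1165] yaw 84.6 iou 0.958 r 0.448
small
linear [-0.1498 -0.0008 -0.0936] dr [-0.05 -0.29  0.02] rows 4.2 lin 0.0 rot q1,q7 [ 0.09 -0.71] t 6.5 eef [0.4338 0.1182 0.1343] jaw -5.3
long
linear [-0.0118 -0.0005  0.2009] dr [-3.000e-02 -7.009e+01  4.000e-02] rows 4.8 lin 9.8 rot q1,q7 [ 0.09 -0.71] t 6.5 eef [0.4338 0.1182 0.1343] jaw -5.3
```

```bash
python3 -m crank '[{"linear":[-0.035,0,-0.022],"dr":[0,-7,0],"hand":1},{"linear":[-0.07,0,-0.044],"dr":[0,-14,0],"hand":1},{"linear":[-0.105,0,-0.066],"dr":[0,-21,0],"hand":1},{"linear":[-0.14,0,-0.088],"dr":[0,-28,0],"hand":1},{"linear":[-0.15,0,-0.0935],"dr":[0,-35,0],"hand":1},{"linear":[-0.15,0,-0.0935],"dr":[0,-42,0],"hand":1},{"linear":[-0.15,0,-0.0935],"dr":[0,-45,0],"hand":1},{"linear":[-0.15,0,-0.0935],"dr":[0,-45,0],"hand":1},{"linear":[-0.15,0,-0.0935],"dr":[0,-45,0],"hand":1},{"linear":[-0.15,0,-0.0935],"dr":[0,-45,0],"hand":1}]'
python3 - <<'E'
from h import *
c=cam('wrist');im=look('wrist',['small_round_pod']);cv2.imwrite('pics/w4.png',im)
u=proj(c,np.array([[.3545,.276,.025]]))[0];print(u);p=color(c,im,'small_round_pod',u,70)
go(p[0],p[1],.012,40)
E
```

```text
t: 7.3
eef_pos: [0.3542, 0.2759, 0.1334]
tool_rot: [-0.639, 0.64, -0.301, 0.301]
contact_force: [0.4, 0.2, -0.5]
gripper_width: 0.997
wrist small_round_pod 0.92 [246. 181. 301. 244.] xy [0.352 0.274] yaw 129.5 iou 0.91 r 0.446
[277.38447112 210.61734889]
small_round_pod xy [0.3519 0.2756] yaw 133.1 iou 0.861 r 0.447
linear [-0.0013  0.1218 -0.0023] dr [ 0.04 -0.37  0.  ] rows 2.9 lin 0.1 rot q1,q7 [-0.11 -0.43] t 7.4 eef [0.3545 0.2761 0.1338] jaw 39.6
```

View pics/w4.png

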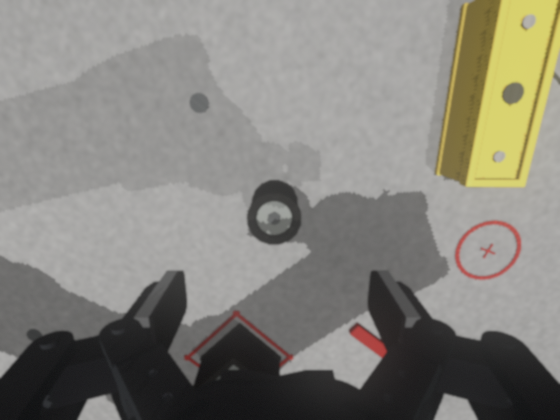

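```bash
python3 -m crank '[{"linear":[-0.001,0.04,-0.002],"dr":[0,0,0],"hand":1},{"linear":[-0.001,0.08,-0.002],"dr":[0,0,0],"hand":1},{"linear":[-0.001,0.11,-0.002],"dr":[0,0,0],"hand":1},{"linear":[-0.001,0.122,-0.002],"dr":[0,0,0],"hand":1},{"linear":[-0.001,0.122,-0.002],"dr":[0,0,0],"hand":-1},{"linear":[-0.001,0.122,-0.002],"dr":[0,0,0],"hand":-1},{"linear":[-0.001,0.122,-0.002],"dr":[0,0,0],"hand":-1},{"linear":[-0.001,0.122,-0.002],"dr":[0,0,0],"hand":-1},{"linear":[-0.001,0.122,-0.002],"dr":[0,0,0],"hand":-1},{"linear":[-0.001,0.122,-0.002],"dr":[0,0,0],"hand":-1}]' 30
python3 -m crank '[{"linear":[0,0,0],"dr":[0,0,0],"hand":-1},{"linear":[0,-0.005,0],"dr":[0,0,0],"hand":-1},{"linear":[0,-0.03,0],"dr":[0,0,0],"hand":-1},{"linear":[0,-0.06,0],"dr":[0,0,0],"hand":-1},{"linear":[0,-0.1,0],"dr":[0,0,0],"hand":-1},{"linear":[0,-0.1,0],"dr":[0,0,0],"hand":-1},{"linear":[0,-0.1,0],"dr":[0,0,0],"hand":-1}]'
python3 - <<'E'
from h import *
go(.5418,.3679,.112,40)
E
```

```text
t: 8.23
eef_pos: [0.3532, 0.2766, 0.0135]
tool_rot: [0.641, -0.639, 0.3, -0.301]
contact_force: [-1.2, -0.7, 7.6]
gripper_width: 0.488
t: 8.82
eef_pos: [0.354, 0.2767, 0.1145]
tool_rot: [0.641, -0.638, 0.3, -0.302]
contact_force: [-0.2, 0.3, -1.4]
gripper_width: 0.482
linear [0.0497 0.0037 0.2028] dr [-0.31 -0.34  0.07] rows 5.0 lin 0.1 rot q1,q7 [-0.13 -0.48] t 8.8 eef [0.354  0.2767 0.1145] jaw 39.7
```

```bash
python3 -m crank '[{"linear":[0.01,0,0.04],"dr":[0,0,0],"hand":-1},{"linear":[0.02,0,0.08],"dr":[0,0,0],"hand":-1},{"linear":[0.03,0,0.12],"dr":[0,0,0],"hand":-1},{"linear":[0.04,0,0.16],"dr":[0,0,0],"hand":-1},{"linear":[0.047,0,0.19],"dr":[0,0,0],"hand":-1},{"linear":[0.0497,0,0.2028],"dr":[0,0,0],"hand":-1},{"linear":[0.0497,0,0.2028],"dr":[0,0,0],"hand":-1},{"linear":[0.0497,0,0.2028],"dr":[0,0,0],"hand":-1},{"linear":[0.0497,0,0.2028],"dr":[0,0,0],"hand":-1}]'
python3 - <<'E'
from h import *
c=cam('wrist');im=bot.read_camera('wrist');cv2.imwrite('pics/w5.png',im)
go(.5418,.3679,.0145,40)
u=proj(c,np.array([[.5418,.3679,.0]]))[0];print(u)
E
```

```text
t: 9.57
eef_pos: [0.5383, 0.3665, 0.1109]
tool_rot: [-0.639, 0.641, -0.3, 0.3]
contact_force: [-0.4, 0.5, -0.7]
gripper_width: 0.485
linear [0.0012 0.0968 0.0037] dr [ 0.13 -0.21  0.01] rows 2.3 lin 0.0 rot q1,q7 [-0.22 -0.38] t 9.6 eef [0.5384 0.3666 0.1114] jaw 39.8
[281.48291499 210.92126391]
```

View pics/w5.png

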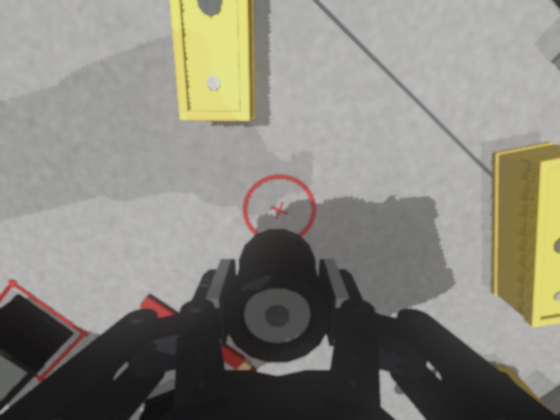

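```bash
python3 -m crank '[{"linear":[0.001,0.035,0.003],"dr":[0,0,0],"hand":-1},{"linear":[0.001,0.065,0.003],"dr":[0,0,0],"hand":-1},{"linear":[0.001,0.085,0.003],"dr":[0,0,0],"hand":-1},{"linear":[0.001,0.092,0.003],"dr":[0,0,0],"hand":-1},{"linear":[0.001,0.097,0.003],"dr":[0,0,0],"hand":-1},{"linear":[0.001,0.097,0.003],"dr":[0,0,0],"hand":-1},{"linear":[0.001,0.097,0.003],"dr":[0,0,0],"hand":1},{"linear":[0.001,0.097,0.003],"dr":[0,0,0],"hand":1},{"linear":[0.001,0.097,0.003],"dr":[0,0,0],"hand":1},{"linear":[0.001,0.097,0.003],"dr":[0,0,0],"hand":1}]'
python3 -m crank '[{"linear":[0,0,0],"dr":[0,0,0],"hand":1},{"linear":[0,-0.02,0],"dr":[0,0,0],"hand":1},{"linear":[0,-0.05,0],"dr":[0,0,0],"hand":1},{"linear":[0,-0.09,0],"dr":[0,0,0],"hand":1},{"linear":[0,-0.12,0],"dr":[0,0,0],"hand":1},{"linear":[0,-0.12,0],"dr":[0,0,0],"hand":1},{"linear":[0,-0.12,0],"dr":[0,0,0],"hand":1}]'
python3 - <<'E'
from h import *
im=look('wrist',['small_round_pod','small_round_outline'],1);cv2.imwrite('pics/w6.png',im)
print('long');go(.635,.1115,.14,64.8)
E
```

```text
t: 10.45
eef_pos: [0.5438, 0.369, 0.0164]
tool_rot: [0.641, -0.64, 0.3, -0.301]
contact_force: [-0.2, -0.5, 0.1]
gripper_width: 0.994
t: 11.03
eef_pos: [0.5442, 0.3696, 0.1377]
tool_rot: [0.642, -0.639, 0.3, -0.301]
contact_force: [-0.6, 0.0, -1.1]
gripper_width: 0.997
wrist small_round_pod 0.79 [247. 180. 301. 242.] xy [0.5431 0.3678] yaw 133.6 iou 0.91 r 0.656
wrist small_round_outline 0.73 [234. 165. 305. 223.] xy [0.5396 0.3666] yaw 57.2 iou 0.73 r 0.652
long
linear [ 0.2561 -0.0059 -0.0926] dr [ 1.300e-01 -2.508e+01 -1.000e-02] rows 6.5 lin 3.5 rot q1,q7 [-0.21 -0.36] t 11.2 eef [0.5425 0.3677 0.1338] jaw 39.7
```

```bash
python3 -m crank '[{"linear":[0.038,0,-0.014],"dr":[0,-5,0],"hand":1},{"linear":[0.077,0,-0.028],"dr":[0,-10,0],"hand":1},{"linear":[0.115,0,-0.042],"dr":[0,-15,0],"hand":1},{"linear":[0.154,0,-0.055],"dr":[0,-20,0],"hand":1},{"linear":[0.192,0,-0.069],"dr":[0,-25,0],"hand":1},{"linear":[0.23,0,-0.083],"dr":[0,-25,0],"hand":1},{"linear":[0.256,-0.005,-0.0926],"dr":[0,-25,0],"hand":1},{"linear":[0.256,-0.005,-0.0926],"dr":[0,-25,0],"hand":1},{"linear":[0.256,-0.005,-0.0926],"dr":[0,-25,0],"hand":1},{"linear":[0.256,-0.005,-0.0926],"dr":[0,-25,0],"hand":1}]'
python3 - <<'E'
from h import *
c=cam('wrist');im=look('wrist',['long_pod'],2);cv2.imwrite('pics/w7.png',im)
u=proj(c,np.array([[.635,.1115,.025]]))[0];print(u);p=color(c,im,'long_pod',u,110)
go(p[0],p[1],.014,np.degrees(p[2])-90)
E
```

```text
t: 12.02
eef_pos: [0.6345, 0.1132, 0.139]
tool_rot: [0.69, -0.69, 0.155, -0.154]
contact_force: [-0.4, 1.1, 0.4]
gripper_width: 0.997
wrist long_pod 0.65 [240. 128. 305. 291.] xy [0.6332 0.1099] yaw 154.9 iou 0.97 r 0.643
[275.22948978 210.03118204]
long_pod xy [0.6348 0.1101] yaw 154.0 iou 0.919 r 0.644
linear [ 0.0025  0.1256 -0.0039] dr [-0.01  0.86 -0.09] rows 3.0 lin 0.1 rot q1,q7 [0.27 0.45] t 12.1 eef [0.6344 0.1146 0.1396] jaw 64.9
```

View pics/w7.png

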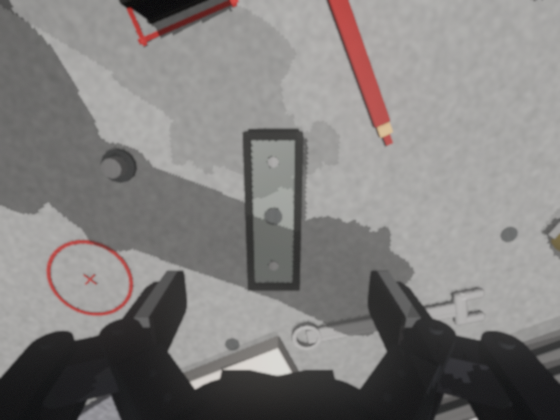

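```bash
python3 -m crank '[{"linear":[0.001,0.02,-0.0045],"dr":[0,0,0],"hand":1},{"linear":[0.001,0.05,-0.0045],"dr":[0,0,0],"hand":1},{"linear":[0.001,0.06,-0.0045],"dr":[0,0,0],"hand":1},{"linear":[0.001,0.06,-0.0045],"dr":[0,0,0],"hand":1},{"linear":[0.001,0.06,-0.0045],"dr":[0,0,0],"hand":1}]'
python3 - <<'E'
from h import *
go(.6332,.1099,.014,64.9)
E
```

```text
t: 12.53
eef_pos: [0.6339, 0.1093, 0.0801]
tool_rot: [0.69, -0.69, 0.154, -0.154]
contact_force: [0.6, -0.6, 0.3]
gripper_width: 1.0
linear [-0.0008  0.0661  0.0002] dr [ 0.   -0.06 -0.07] rows 1.6 lin 0.0 rot q1,q7 [0.25 0.42] t 12.5 eef [0.6339 0.1093 0.0801] jaw 64.8
```

```bash
python3 -m crank '[{"linear":[-0.001,0.03,0],"dr":[0,0,0],"hand":1},{"linear":[-0.001,0.055,0],"dr":[0,0,0],"hand":1},{"linear":[-0.001,0.066,0],"dr":[0,0,0],"hand":1},{"linear":[-0.001,0.066,0],"dr":[0,0,0],"hand":1},{"linear":[-0.001,0.066,0],"dr":[0,0,0],"hand":-1},{"linear":[-0.001,0.066,0],"dr":[0,0,0],"hand":-1},{"linear":[-0.001,0.066,0],"dr":[0,0,0],"hand":-1},{"linear":[-0.001,0.066,0],"dr":[0,0,0],"hand":-1},{"linear":[-0.001,0.066,0],"dr":[0,0,0],"hand":-1},{"linear":[-0.001,0.066,0],"dr":[0,0,0],"hand":-1}]' 60
python3 -m crank '[{"linear":[0,0,0],"dr":[0,0,0],"hand":-1},{"linear":[0,-0.005,0],"dr":[0,0,0],"hand":-1},{"linear":[0,-0.03,0],"dr":[0,0,0],"hand":-1},{"linear":[0,-0.06,0],"dr":[0,0,0],"hand":-1},{"linear":[0,-0.09,0],"dr":[0,0,0],"hand":-1},{"linear":[0,-0.12,0],"dr":[0,0,0],"hand":-1},{"linear":[0,-0.12,0],"dr":[0,0,0],"hand":-1},{"linear":[0,-0.12,0],"dr":[0,0,0],"hand":-1}]'
python3 - <<'E'
from h import *
go(.5588,-.3429,.13,106.7)
go(.5588,-.3429,.13,64.9)
E
```

```text
t: 13.37
eef_pos: [0.635, 0.1092, 0.0162]
tool_rot: [0.691, -0.689, 0.154, -0.156]
contact_force: [-0.6, 0.7, 6.7]
gripper_width: 0.509
t: 14.03
eef_pos: [0.6342, 0.1084, 0.1357]
tool_rot: [0.69, -0.69, 0.154, -0.156]
contact_force: [0.5, 0.1, -5.2]
gripper_width: 0.509
linear [ 0.1246  0.0055 -0.4402] dr [-1.000e-02 -4.199e+01  1.600e-01] rows 11.0 lin 5.9 rot q1,q7 [0.27 0.45] t 14.0 eef [0.6342 0.1084 0.1357] jaw 64.7
linear [ 0.1246  0.0055 -0.4402] dr [-0.07 -0.19  0.14] rows 11.0 lin 0.0 rot q1,q7 [0.27 0.45] t 14.0 eef [0.6342 0.1084 0.1357] jaw 64.7
```

```bash
python3 -m crank '[{"linear":[0.01,0,-0.035],"dr":[0,-4,0],"hand":-1},{"linear":[0.02,0,-0.07],"dr":[0,-8,0],"hand":-1},{"linear":[0.03,0,-0.105],"dr":[0,-12,0],"hand":-1},{"linear":[0.04,0,-0.14],"dr":[0,-16,0],"hand":-1},{"linear":[0.05,0,-0.175],"dr":[0,-20,0],"hand":-1},{"linear":[0.06,0,-0.21],"dr":[0,-24,0],"hand":-1},{"linear":[0.07,0,-0.245],"dr":[0,-28,0],"hand":-1},{"linear":[0.08,0,-0.28],"dr":[0,-32,0],"hand":-1},{"linear":[0.09,0,-0.315],"dr":[0,-36,0],"hand":-1},{"linear":[0.1,0,-0.35],"dr":[0,-40,0],"hand":-1}]'
python3 - <<'E'
from h import *
go(.5588,-.3429,.13,106.7)
E
```

```text
t: 14.87
eef_pos: [0.572, -0.2526, 0.1317]
tool_rot: [0.702, -0.701, -0.09, 0.093]
contact_force: [1.5, 0.6, -5.4]
gripper_width: 0.509
linear [-0.036   0.0016 -0.0839] dr [-0.12 -1.78 -0.21] rows 2.2 lin 0.3 rot q1,q7 [0.96 1.66] t 14.9 eef [ 0.572  -0.2526  0.1317] jaw 104.9
```

```bash
python3 -m crank '[{"linear":[-0.015,0,-0.03],"dr":[0,-1.8,0],"hand":-1},{"linear":[-0.03,0,-0.06],"dr":[0,-1.8,0],"hand":-1},{"linear":[-0.036,0,-0.08],"dr":[0,-1.8,0],"hand":-1},{"linear":[-0.036,0,-0.08],"dr":[0,-1.8,0],"hand":-1},{"linear":[-0.036,0,-0.08],"dr":[0,-1.8,0],"hand":-1},{"linear":[-0.036,0,-0.08],"dr":[0,-1.8,0],"hand":-1}]'
python3 - <<'E'
from h import *
c=cam('wrist');im=bot.read_camera('wrist');cv2.imwrite('pics/w8.png',im)
go(.5588,-.3429,.0165,106.7)
print(proj(c,np.array([[.5588,-.3429,.0]]))[0], [proj(c,np.r_[[[.5588,-.3429,0]]]+np.r_[s,0]).round()[0].tolist() for s in rect(.146,.06)@np.array([[C(.2915),S(.2915)],[-S(.2915),C(.2915)]])])
E
```

```text
t: 15.37
eef_pos: [0.559, -0.3361, 0.1323]
tool_rot: [0.701, -0.699, -0.101, 0.103]
contact_force: [-0.7, 0.7, -4.6]
gripper_width: 0.512
linear [-0.0028  0.1164 -0.0073] dr [-0.14 -0.05 -0.06] rows 2.8 lin 0.0 rot q1,q7 [1.06 1.82] t 15.4 eef [ 0.5596 -0.3354  0.1329] jaw 106.6
[269.0745138  200.32658091] [[301.0, 273.0], [304.0, 115.0], [232.0, 115.0], [239.0, 273.0]]
```

View pics/w8.png

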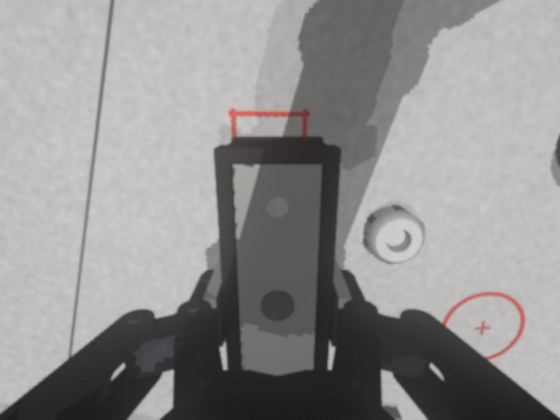

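```bash
python3 -m crank '[{"linear":[-0.0015,0.03,-0.007],"dr":[0,0,0],"hand":-1},{"linear":[-0.0015,0.06,-0.007],"dr":[0,0,0],"hand":-1},{"linear":[-0.0015,0.085,-0.007],"dr":[0,0,0],"hand":-1},{"linear":[-0.0015,0.1,-0.007],"dr":[0,0,0],"hand":-1},{"linear":[-0.0015,0.108,-0.007],"dr":[0,0,0],"hand":-1},{"linear":[-0.0015,0.113,-0.007],"dr":[0,0,0],"hand":-1},{"linear":[-0.0015,0.1165,-0.007],"dr":[0,0,0],"hand":-1},{"linear":[-0.0015,0.1165,-0.007],"dr":[0,0,0],"hand":-1},{"linear":[-0.0015,0.1165,-0.007],"dr":[0,0,0],"hand":-1}]'
python3 - <<'E'
from h import *
go(.5588,-.3429,.0165,106.7)
E
```

```text
t: 16.17
eef_pos: [0.5615, -0.3446, 0.0189]
tool_rot: [-0.699, 0.7, 0.102, -0.101]
contact_force: [0.5, -0.3, -4.6]
gripper_width: 0.507
linear [-0.0021  0.0023  0.0024] dr [ 0.07 -0.17  0.08] rows 0.1 lin 0.0 rot q1,q7 [1.01 1.75] t 16.2 eef [ 0.5615 -0.3446  0.0189] jaw 106.5
```

Still about 2 mm up; lower, release and rise.

```bash
python3 -m crank '[{"linear":[0,0.001,0.0015],"dr":[0,0,0],"hand":-1},{"linear":[0,0.0025,0.0015],"dr":[0,0,0],"hand":-1},{"linear":[0,0.0025,0.0015],"dr":[0,0,0],"hand":-1},{"linear":[0,0.0025,0.0015],"dr":[0,0,0],"hand":1},{"linear":[0,0.0025,0.0015],"dr":[0,0,0],"hand":1},{"linear":[0,0.0025,0.0015],"dr":[0,0,0],"hand":1},{"linear":[0,0.0025,0.0015],"dr":[0,0,0],"hand":1},{"linear":[0,0.0025,0.0015],"dr":[0,0,0],"hand":1}]'
python3 -m crank '[{"linear":[0,0,0],"dr":[0,0,0],"hand":1},{"linear":[0,-0.02,0],"dr":[0,0,0],"hand":1},{"linear":[0,-0.05,0],"dr":[0,0,0],"hand":1},{"linear":[0,-0.09,0],"dr":[0,0,0],"hand":1},{"linear":[0,-0.12,0],"dr":[0,0,0],"hand":1},{"linear":[0,-0.12,0],"dr":[0,0,0],"hand":1},{"linear":[0,-0.12,0],"dr":[0,0,0],"hand":1}]'
python3 - <<'E'
from h import *
c=cam('wrist');im=look('wrist',['long_pod','long_outline'],1);cv2.imwrite('pics/w9.png',im)
color(c,im,'long_outline',proj(c,np.array([[.5588,-.3429,.0]]))[0],110)
print('large');go(.432,-.088,.135,90);go(.432,-.088,.135,40)
E
```

```text
t: 16.83
eef_pos: [0.5604, -0.3431, 0.0153]
tool_rot: [-0.7, 0.7, 0.102, -0.101]
contact_force: [-0.6, 0.4, 0.4]
gripper_width: 1.0
t: 17.42
eef_pos: [0.5615, -0.3434, 0.1374]
tool_rot: [-0.699, 0.701, 0.103, -0.1]
contact_force: [-0.7, -0.0, -0.1]
gripper_width: 1.0
wrist long_pod 0.78 [245. 125. 308. 291.] xy [ 0.5596 -0.3437] yaw 16.8 iou 0.96 r 0.657
wrist long_outline 0.60 [239. 108. 321. 273.] xy [ 0.5562 -0.3439] yaw 16.3 iou 0.96 r 0.654
long_outline xy [ 0.5567 -0.3442] yaw 16.1 iou 0.964 r 0.654
large
linear [-0.0494 -0.0008  0.2806] dr [-0.06 16.52 -0.12] rows 6.8 lin 2.3 rot q1,q7 [1.06 1.83] t 17.6 eef [ 0.5592 -0.343   0.1337] jaw 106.5
linear [-0.0494 -0.0008  0.2806] dr [-0.   66.52 -0.14] rows 6.8 lin 9.3 rot q1,q7 [1.06 1.83] t 17.6 eef [ 0.5592 -0.343   0.1337] jaw 106.5
```

```bash
python3 -m crank '[{"linear":[-0.006,0,0.035],"dr":[0,7,0],"hand":1},{"linear":[-0.012,0,0.07],"dr":[0,14,0],"hand":1},{"linear":[-0.018,0,0.105],"dr":[0,21,0],"hand":1},{"linear":[-0.024,0,0.14],"dr":[0,28,0],"hand":1},{"linear":[-0.031,0,0.175],"dr":[0,35,0],"hand":1},{"linear":[-0.037,0,0.21],"dr":[0,42,0],"hand":1},{"linear":[-0.043,0,0.245],"dr":[0,49,0],"hand":1},{"linear":[-0.0494,0,0.28],"dr":[0,56,0],"hand":1},{"linear":[-0.0494,0,0.28],"dr":[0,63,0],"hand":1},{"linear":[-0.0494,0,0.28],"dr":[0,66.5,0],"hand":1}]'
python3 -m crank '[{"linear":[0,0,0],"dr":[0,0,0],"hand":1},{"linear":[0,0,0],"dr":[0,0,0],"hand":1},{"linear":[0,0,0],"dr":[0,0,0],"hand":1}]'
python3 - <<'E'
from h import *
c=cam('wrist');im=look('wrist',['large_round_pod'],2);cv2.imwrite('pics/w10.png',im)
u=proj(c,np.array([[.432,-.088,.025]]))[0];print(u);p=color(c,im,'large_round_pod',u,80)
go(p[0],p[1],.014,40)
E
```

```text
t: 18.4
eef_pos: [0.4313, -0.0868, 0.1343]
tool_rot: [-0.64, 0.641, -0.3, 0.299]
contact_force: [0.0, -1.0, -0.3]
gripper_width: 1.001
t: 18.65
eef_pos: [0.4329, -0.0889, 0.1346]
tool_rot: [0.641, -0.641, 0.299, -0.298]
contact_force: [0.7, -0.5, -0.1]
gripper_width: 1.005
wrist large_round_pod 0.69 [227. 164. 314. 261.] xy [ 0.4297 -0.0904] yaw 104.3 iou 0.96 r 0.439
[276.796584   208.76796838]
large_round_pod xy [ 0.4294 -0.0897] yaw 159.7 iou 0.923 r 0.439
linear [-0.0017  0.1207 -0.0033] dr [ 0.01  0.05 -0.05] rows 2.9 lin 0.0 rot q1,q7 [0.77 0.44] t 18.8 eef [ 0.4331 -0.0889  0.1347] jaw 40.1
```

View pics/w10.png

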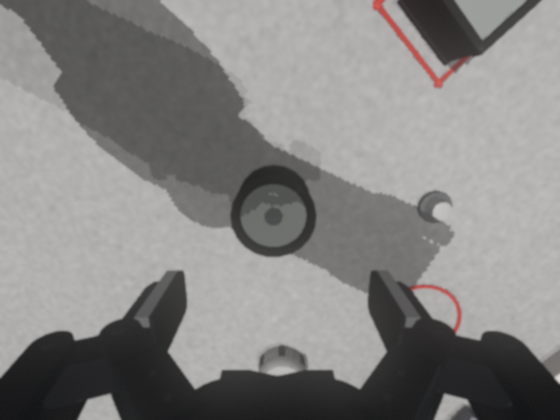

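```bash
python3 -m crank '[{"linear":[-0.0015,0.02,-0.0035],"dr":[0,0,0],"hand":1},{"linear":[-0.0015,0.05,-0.0035],"dr":[0,0,0],"hand":1},{"linear":[-0.0015,0.06,-0.0035],"dr":[0,0,0],"hand":1},{"linear":[-0.0015,0.06,-0.0035],"dr":[0,0,0],"hand":1},{"linear":[-0.0015,0.06,-0.0035],"dr":[0,0,0],"hand":1}]'
python3 - <<'E'
from h import *
look('wrist',['large_round_pod'],1)
go(.4296,-.09,.013,40)
E
```

```text
t: 19.17
eef_pos: [0.4295, -0.0895, 0.0751]
tool_rot: [0.641, -0.641, 0.299, -0.298]
contact_force: [0.5, 0.0, 0.4]
gripper_width: 0.997
wrist large_round_pod 0.86 [218. 182. 334. 302.] xy [ 0.4292 -0.09  ] yaw 150.1 iou 0.97 r 0.439
linear [-0.0004  0.0631 -0.0009] dr [-0.06  0.04  0.06] rows 1.5 lin 0.0 rot q1,q7 [0.69 0.33] t 19.3 eef [ 0.4305 -0.0897  0.0761] jaw 40.0
```

```bash
python3 -m crank '[{"linear":[0,0.03,-0.001],"dr":[0,0,0],"hand":1},{"linear":[0,0.05,-0.001],"dr":[0,0,0],"hand":1},{"linear":[0,0.063,-0.001],"dr":[0,0,0],"hand":1},{"linear":[0,0.063,-0.001],"dr":[0,0,0],"hand":1},{"linear":[0,0.063,-0.001],"dr":[0,0,0],"hand":-1},{"linear":[0,0.063,-0.001],"dr":[0,0,0],"hand":-1},{"linear":[0,0.063,-0.001],"dr":[0,0,0],"hand":-1},{"linear":[0,0.063,-0.001],"dr":[0,0,0],"hand":-1},{"linear":[0,0.063,-0.001],"dr":[0,0,0],"hand":-1},{"linear":[0,0.063,-0.001],"dr":[0,0,0],"hand":-1}]' 40
python3 -m crank '[{"linear":[0,0,0],"dr":[0,0,0],"hand":-1},{"linear":[0,-0.005,0],"dr":[0,0,0],"hand":-1},{"linear":[0,-0.03,0],"dr":[0,0,0],"hand":-1},{"linear":[0,-0.06,0],"dr":[0,0,0],"hand":-1},{"linear":[0,-0.09,0],"dr":[0,0,0],"hand":-1},{"linear":[0,-0.1,0],"dr":[0,0,0],"hand":-1},{"linear":[0,-0.1,0],"dr":[0,0,0],"hand":-1}]'
python3 - <<'E'
from h import *
go(.6301,-.0913,.112,40)
E
```

```text
t: 20.1
eef_pos: [0.4301, -0.0904, 0.0137]
tool_rot: [0.641, -0.641, 0.298, -0.3]
contact_force: [-1.3, 0.7, 7.9]
gripper_width: 0.761
t: 20.68
eef_pos: [0.4305, -0.0911, 0.1147]
tool_rot: [0.641, -0.641, 0.297, -0.301]
contact_force: [0.8, -0.4, -3.0]
gripper_width: 0.763
linear [0.1284 0.0037 0.1528] dr [-0.14 -0.03  0.28] rows 4.8 lin 0.0 rot q1,q7 [0.75 0.4 ] t 20.7 eef [ 0.4305 -0.0911  0.1147] jaw 40.0
```

```bash
python3 -m crank '[{"linear":[0.022,0,0.026],"dr":[0,0,0],"hand":-1},{"linear":[0.045,0,0.053],"dr":[0,0,0],"hand":-1},{"linear":[0.07,0,0.083],"dr":[0,0,0],"hand":-1},{"linear":[0.095,0,0.113],"dr":[0,0,0],"hand":-1},{"linear":[0.115,0,0.137],"dr":[0,0,0],"hand":-1},{"linear":[0.1284,0,0.1528],"dr":[0,0,0],"hand":-1},{"linear":[0.1284,0,0.1528],"dr":[0,0,0],"hand":-1},{"linear":[0.1284,0,0.1528],"dr":[0,0,0],"hand":-1},{"linear":[0.1284,0,0.1528],"dr":[0,0,0],"hand":-1}]'
python3 - <<'E'
from h import *
c=cam('wrist');im=bot.read_camera('wrist');cv2.imwrite('pics/w11.png',im)
go(.6301,-.0913,.0145,40)
print(proj(c,np.c_[circ(.082)+[.6301,-.0913],0*a])[::5].round())
E
```

```text
t: 21.43
eef_pos: [0.6265, -0.0904, 0.1102]
tool_rot: [-0.64, 0.642, -0.3, 0.297]
contact_force: [-0.7, -0.1, -3.4]
gripper_width: 0.757
linear [0.0031 0.0961 0.0026] dr [ 0.15  0.05 -0.1 ] rows 2.3 lin 0.0 rot q1,q7 [0.54 0.35] t 21.5 eef [ 0.6265 -0.0906  0.1107] jaw 40.0
[[316. 243.]
 [329. 209.]
 [311. 175.]
 [272. 165.]
 [239. 186.]
 [232. 222.]
 [254. 251.]
 [290. 257.]]
```

View pics/w11.png

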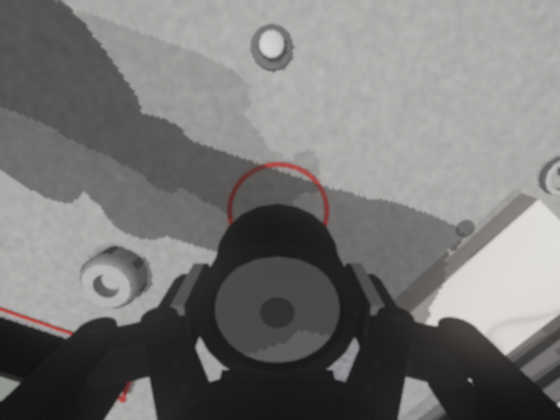

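```bash
python3 -m crank '[{"linear":[0.002,0.035,0.0015],"dr":[0,0,0],"hand":-1},{"linear":[0.002,0.065,0.0015],"dr":[0,0,0],"hand":-1},{"linear":[0.002,0.083,0.0015],"dr":[0,0,0],"hand":-1},{"linear":[0.002,0.09,0.0015],"dr":[0,0,0],"hand":-1},{"linear":[0.002,0.0965,0.0015],"dr":[0,0,0],"hand":-1},{"linear":[0.002,0.0975,0.0015],"dr":[0,0,0],"hand":-1},{"linear":[0.002,0.0975,0.0015],"dr":[0,0,0],"hand":-1},{"linear":[0.002,0.0975,0.0015],"dr":[0,0,0],"hand":-1}]'
python3 - <<'E'
from h import *
go(.6301,-.0913,.0145,40)
E
```

```text
t: 22.15
eef_pos: [0.6317, -0.091, 0.0161]
tool_rot: [0.641, -0.641, 0.298, -0.299]
contact_force: [-0.1, -0.4, -3.7]
gripper_width: 0.76
linear [-0.0009  0.0016 -0.0014] dr [-0.09  0.02  0.09] rows 0.1 lin 0.0 rot q1,q7 [0.49 0.28] t 22.1 eef [ 0.6317 -0.091   0.0161] jaw 40.0
```

Then lower the last 2 mm, release, rise, and move the arm aside (towards +z up and back) for a final top check.

```bash
python3 -m crank '[{"linear":[-0.0005,0.001,-0.001],"dr":[0,0,0],"hand":-1},{"linear":[-0.0005,0.002,-0.001],"dr":[0,0,0],"hand":-1},{"linear":[-0.0005,0.002,-0.001],"dr":[0,0,0],"hand":-1},{"linear":[-0.0005,0.002,-0.001],"dr":[0,0,0],"hand":1},{"linear":[-0.0005,0.002,-0.001],"dr":[0,0,0],"hand":1},{"linear":[-0.0005,0.002,-0.001],"dr":[0,0,0],"hand":1},{"linear":[-0.0005,0.002,-0.001],"dr":[0,0,0],"hand":1},{"linear":[-0.0005,0.002,-0.001],"dr":[0,0,0],"hand":1}]'
python3 -m crank '[{"linear":[0,0,0],"dr":[0,0,0],"hand":1},{"linear":[0,-0.02,0],"dr":[0,0,0],"hand":1},{"linear":[0,-0.05,0],"dr":[0,0,0],"hand":1},{"linear":[0,-0.09,0],"dr":[0,0,0],"hand":1},{"linear":[0,-0.12,0],"dr":[0,0,0],"hand":1},{"linear":[0,-0.12,0],"dr":[0,0,0],"hand":1},{"linear":[0,-0.12,0],"dr":[0,0,0],"hand":1}]'
python3 - <<'E'
from h import *
look('wrist',['large_round_pod','large_round_outline'],1)
print('park');go(.25,-.6,.28,-60)
E
```

```text
t: 22.82
eef_pos: [0.6298, -0.0912, 0.0127]
tool_rot: [0.641, -0.641, 0.299, -0.299]
contact_force: [0.4, -0.3, 0.5]
gripper_width: 0.998
t: 23.4
eef_pos: [0.6311, -0.0912, 0.1349]
tool_rot: [0.641, -0.64, 0.297, -0.3]
contact_force: [-0.2, -0.5, -1.2]
gripper_width: 0.995
wrist large_round_pod 0.93 [232. 164. 317. 259.] xy [ 0.6296 -0.0914] yaw 106.3 iou 0.96 r 0.636
wrist large_round_outline 0.79 [225. 155. 318. 217.] xy [ 0.6278 -0.0922] yaw 55.3 iou 0.68 r 0.635
park
linear [ 0.1456 -0.1478 -0.6173] dr [ 3.000e-02 -7.998e+01 -1.400e-01] rows 15.6 lin 11.2 rot q1,q7 [0.55 0.37] t 23.6 eef [ 0.6287 -0.0915  0.1312] jaw 40.0
```

```bash
python3 -m crank '[{"linear":[0,-0.04,0],"dr":[0,0,0],"hand":1},{"linear":[0,-0.08,0],"dr":[0,0,0],"hand":1},{"linear":[0,-0.12,0],"dr":[0,0,0],"hand":1},{"linear":[0.01,-0.148,-0.03],"dr":[0,5,0],"hand":1},{"linear":[0.02,-0.148,-0.07],"dr":[0,10,0],"hand":1},{"linear":[0.03,-0.148,-0.11],"dr":[0,15,0],"hand":1},{"linear":[0.04,-0.148,-0.15],"dr":[0,20,0],"hand":1},{"linear":[0.05,-0.148,-0.19],"dr":[0,25,0],"hand":1},{"linear":[0.06,-0.148,-0.23],"dr":[0,30,0],"hand":1},{"linear":[0.07,-0.148,-0.27],"dr":[0,35,0],"hand":1}]'
python3 - <<'E'
from h import *
print('park');go(.25,-.6,.28,5)
E
```

```text
t: 24.38
eef_pos: [0.4658, -0.3198, 0.2792]
tool_rot: [-0.52, 0.521, -0.48, 0.478]
contact_force: [0.3, -0.7, -0.9]
gripper_width: 0.998
park
linear [ 0.2613 -0.0007 -0.2384] dr [ 0.11 -0.23 -0.08] rows 8.5 lin 0.0 rot q1,q7 [0.99 0.4 ] t 24.4 eef [ 0.4658 -0.3198  0.2792] jaw 4.8
```

```bash
python3 -m crank '[{"linear":[0.028,0,-0.026],"dr":[0,0,0],"hand":1},{"linear":[0.056,0,-0.052],"dr":[0,0,0],"hand":1},{"linear":[0.084,0,-0.078],"dr":[0,0,0],"hand":1},{"linear":[0.112,0,-0.104],"dr":[0,0,0],"hand":1},{"linear":[0.14,0,-0.13],"dr":[0,0,0],"hand":1},{"linear":[0.168,0,-0.156],"dr":[0,0,0],"hand":1},{"linear":[0.196,0,-0.182],"dr":[0,0,0],"hand":1},{"linear":[0.224,0,-0.208],"dr":[0,0,0],"hand":1},{"linear":[0.25,0,-0.23],"dr":[0,0,0],"hand":1},{"linear":[0.25,0,-0.23],"dr":[0,0,0],"hand":1}]'
python3 - <<'E'
from h import *
im=look('top',['long_pod','square_pod','large_round_pod','small_round_pod','collet_nut','pencil'])
cv2.imwrite('pics/top1.png',im)
c=cam('top')
for n in SH:
    if n[-3:]=='pod': color(c,im,n,PIX[n.replace('pod','outline')],45 if 'long' in n else 30)
E
```

```text
t: 25.22
eef_pos: [0.2524, -0.5936, 0.2778]
tool_rot: [-0.518, 0.52, -0.482, 0.479]
contact_force: [-1.3, -0.8, -1.5]
gripper_width: 1.0
top long_pod 0.75 [435. 163. 474. 219.] xy [ 0.5617 -0.3428] yaw 16.9 iou 0.94 r 0.658
top long_pod 0.74 [ 89. 237. 150. 284.] xy [0.421  0.4495] yaw 129.8 iou 0.95 r 0.616
top long_pod 0.60 [ 80. 113. 133. 172.] xy [0.7046 0.4894] yaw 141.4 iou 0.95 r 0.858
top square_pod 0.69 [244. 235. 276. 264.] xy [0.4359 0.118 ] yaw 174.1 iou 0.90 r 0.452
top large_round_pod 0.75 [335. 148. 359. 182.] xy [ 0.6321 -0.0904] yaw 137.4 iou 0.92 r 0.639
top large_round_pod 0.68 [276. 244. 279. 248.] xy [0.4426 0.058 ] yaw 15.9 iou 0.02 r 0.446
top small_round_pod 0.90 [145. 197. 166. 216.] xy [0.5458 0.37  ] yaw 67.5 iou 0.89 r 0.659
top collet_nut 0.63 [392. 185. 410. 207.] xy [ 0.556  -0.2247] yaw 88.1 iou 0.85 r 0.600
top pencil 0.77 [215. 172. 220. 223.] xy [0.5654 0.2239] yaw 180.0 iou 0.79 r 0.608
long_pod xy [ 0.5618 -0.3415] yaw 16.8 iou 0.922 r 0.657
square_pod xy [0.4356 0.1185] yaw 84.1 iou 0.938 r 0.451
large_round_pod xy [ 0.6315 -0.0897] yaw 160.2 iou 0.924 r 0.638
small_round_pod xy [0.5463 0.3681] yaw 48.8 iou 0.897 r 0.659
```

View pics/top1.png

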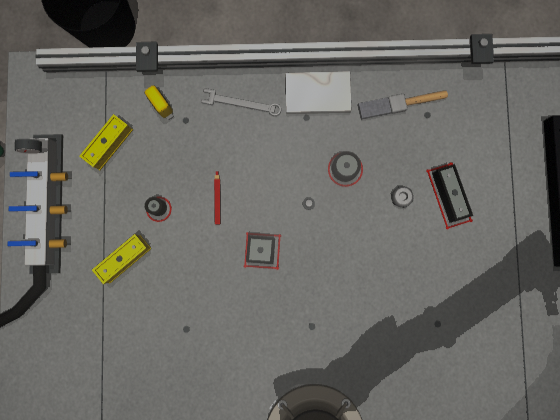

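```bash
python3 -c "
from station import bot
bot.hand_in();print(bot.get_obs()['t'])"
```

```text
the job is handed in; nothing more can be done
the job is handed in; nothing more can be done
```

All four black pods are standing in their own outlines, and I handed the job in shortly after t = 25 s of the 117 s allowed. Each one was gripped from above, lowered to within about 2 mm of its original gripping height and released. The arm was then parked clear.

The last overhead check compared each pod's fitted centre with its outline's fitted centre (limit 10 mm):

| Pod | Overhead check | Close-up check (wrist camera) |
|---|---|---|
| Long | about 3 mm off | about 3 mm off |
| Square | about 3 mm off | 2–3 mm off |
| Large round | about 2 mm off | about 2 mm off |
| Small round | about 4.5 mm off | 1–4 mm off |

- **Angles:** The long and square pods were parallel to their outlines within about 1°.
- **Bystanders:** The collet nut and pencil were within about 2 mm of where they started, which is inside measurement error. Neither they nor the yellow look-alikes were touched.
- **Disagreement:** The two checks differed by up to about 3 mm. The small round pod differed most, because the overhead camera fits small pods less well and the network outlined its circle poorly (overlap 0.73). Both readings are well inside the limit.
- **Not checked:** I judged uprightness from the pictures only and did not measure it.

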